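# Seat and lock the amplifier's battery pack

### The job

The blue battery pack of the grey amplifier is standing up on its contact springs. Press it fully home into its bay and, while it is down, slide its bolt by the red grip all the way under the yellow lip so that the pack stays down when you let go. Press only as hard as it takes to feel it seat (never more than 25 N on the amplifier or its parts), and leave the other things on the bench where they are.

Things in the scene. Friction and masses are not known exactly. Their poses are not given: they have to be found in the camera images.
- amp: grey battery amplifier fixed on the bench, 170 x 250 x 80 mm (x, y, z), grille on its -x face, three black knobs (10 mm high) along the -y end of its flat top. Origin: centre of its underside, z up, the top 80 mm above. The bolt slides along its +y to lock
- bay_mouth (a point): centre of the battery bay's mouth, level with the amplifier's top. The blue pack (80 mm along x, 90 mm along y) stands 20 mm above it, on springs. Spring force to press: 5 to 7 N at first, 7 to 13 N at the bottom; let go, it comes back up. It bottoms on a hard seat after 8 to 20 mm, different each time and not shown: feel for the steep rise in force
- pack (a joint): how far the blue pack is pressed down, m: 0 is proud on its springs. Only in the last 1.6 mm above the seat does the bolt's tongue clear the yellow lip; higher up it butts against the strike. Seat and lip belong to one bay frame, set up to 6 mm higher or lower from unit to unit. Trapped, the pack rises about 1.6 mm until the tongue bears on the lip from below
- strike_foot (a point): on the amplifier's top, below the middle of the near (-y) face of the yellow strike, a bridge 70 mm along x and 22 mm along y; the opening under its lip is 46 mm wide and 6 to 19 mm high, the strike's top 26 to 39 mm above this point
- bolt (a joint): how far the bolt has slid along the amplifier's +y, m: 0 fully back, 0.024 at its end stop with the tongue 15 mm under the lip; starts at 0 to 0.006; the tongue's end reaches the strike's face at 0.009. Friction about 2 N, plus rubbing. The bolt rides down with the pack
- bolt_grip (a point): in the red upright grip of the bolt, on its centre line, 14 mm above the steel plate and 13 mm below the grip's top. Axes: x along the grip, y the way the bolt slides to lock, z up. Grip: 30 mm (x) x 10 mm (y) x 27 mm high. Its plate, 5 mm thick, 50 x 40 mm, lies on the pack. Fingers pinching the grip across y can press on the plate and carry the bolt along
- tongue_tip (a point): middle of the end of the bolt's steel tongue, which is 24 mm wide and 5 mm thick (point at half its thickness) and runs on from the plate along +y; 61 mm from the grip's middle
- tape: bystander: roll of green tape lying flat on the amplifier's top at its +y end, 44 mm across, 18 mm high; origin at the centre of its underside
- screwdriver: bystander: red-handled screwdriver, 190 mm long, lying on the bench beside the amplifier; origin under its middle
- spare_pack: bystander: loose spare blue battery pack, 80 x 90 x 45 mm, no bolt on it, lying on the bench beside the amplifier; origin at the centre of its underside
- speaker: bystander: dark loudspeaker driver, 92 mm across, 34 mm high; origin at the centre of its underside
- spray_can: bystander: standing yellow spray can, 52 mm across, 130 mm high; origin at the centre of its underside
- pen_cup: bystander: white ceramic cup, 64 mm across, 80 mm high; origin at the centre of its underside
- transformer: bystander: small copper-wound transformer, 50 x 60 x 40 mm; origin at the centre of its underside

How it is judged:
By the outcome, as a careful person would: the job done as asked, in the order asked, and still so for the second after the job is handed in, with the robot touching nothing.
It also fails if it takes over 59 s, if anything falls off the work surface, if the arm or the gripper's body presses on something with over 40 N, if the wrist force passes 120 N, or if a joint passes its speed limit or range.

### The arm

A 6-joint arm with a two-finger parallel gripper is mounted at the origin on the work surface. World frame = base frame: x ahead of the robot, y to its left, z up, the work surface at z = 0. Lengths are in m, angles in degrees, forces in N, time in s.
With the tool pointing down it reaches from about 0.4 to 0.825 m from the base axis. Payload 7 kg.
Tool frame: the origin (TCP) lies between the finger pads; the fingertips stand 25 mm ahead of it and the grasp point (between the pads) lies 6 mm ahead of it; z points along the fingers, y is the line along which they close (so a half turn about z gives the same grasp; the last joint's range is limited). The gripper opens to 88 mm and grips with 3 to 60 N. Pads are 19 mm wide; open, the fingers measure 130 mm over their backs; the gripper's body (78 mm by 193 mm) begins 47 mm behind the grasp point.
Start: joints at [89.444, 20.546, 0.682, 0, -70.136, -16.507], TCP at [0.198, 0.645, 0.252] pointing down, gripper open.
Joint ranges: [-176.03, 176.03], [-82.01, 121.73], [-58.28, 71.71], [-173.87, 95.51], [-174.79, -0.11], [-173.66, 173.66]. Speed limits (degrees/s): [136.94, 136.94, 172.46, 180, 180, 180].

### API

Orientations are given as [roll, pitch, yaw] about the fixed x, y, z axes, in that order (R = Rz(yaw) Ry(pitch) Rx(roll)).
In Python, from plant import status, optics, job gives the robot as it stands. The module is installed in compiled form; this text tells all that it offers.
- The arm moves only by the tool nudge_tcp, called after "Request:" as a command line: name --argument value ..., lists and objects as JSON in quotes. Schema: {"type":"object","properties":{"moves":{"type":"array","items":{"type":"number"},"minItems":5,"maxItems":40},"only":{"type":"string"},"quiet":{"type":"boolean"},"lines":{"type":"string"}},"required":["moves"],"additionalProperties":false}. moves is one flat list of numbers that holds 1 to 8 rows one after another, with no inner brackets; each row has 5 numbers: dx, dy, dz in shares of 0.75 m (1.0 is 0.75 m), then a turn about the tool's z in parts of the range, where 1.0 means 45 degrees, then the finger opening in m; each row is the pose to reach, as a shift and turn from the pose commanded when the call began, along the tool's axes at that moment; what a row does not reach only later rows make up. A row lasts 1/8 s, in which the tool goes at most 0.0625 m and 10.7 degrees, less where a joint would pass 70% of its speed; a pose out of reach is approached as far as the arm can. The fingers move at their own pace and stop on an object; the grip force is fixed at half the most. Time passes only in rows, so rows that do not move let the fingers close. The tool returns the time, the measured TCP pose, the force, the opening and the grip force at its end. only (a regular expression) keeps the lines of the reply that match it, lines (a string "A,B") keeps lines A to B, and quiet returns only ok. A shift or turn number past 1, either way, is cut back to 1. Input that does not fit is refused with a message, and nothing moves.
- status.get_obs(): the state, without advancing time (a new reading comes with each control period).
- optics.snapshot(name): name is "side" or "top"; returns a dict with "frame" (384x512x3 uint8, red, green, blue), "z_map" (384x512 float32, m along the optical axis (not along the pixel's ray), 0 where there is no reading), "fovy" (degrees; the focal length in pixels is half the picture's height over the tangent of half this angle, whatever the lens; pixels are square), "cx", "cy" (the principal point, pixels), "R" (3x3) and "t" (3): a world point X has camera coordinates R X + t. Camera axes: x right, y down, z forward; pixel columns grow to the right and rows downward; lengths in m; the calibration is good to about 2 mm. A picture is of the moment at which its call begins.
- job.close_job(): hands the job in; it is judged then, once.
The state is a dict: "clock": time; "joint_pos": joint angles; "qvel": joint speeds; "tau": joint torques, N m; "tool_pos": TCP position; "orientation": TCP orientation; "force": force on the tool from outside, world axes, zero at the start; "moment": the same for the moment, N m; "opening": finger opening in m; "gripper_force": force on a finger pad.
Only numpy, scipy, OpenCV 4.12 (cv2) and the standard library are available. Lean on these libraries where they do the work, as an engineer would, in place of code of your own. Each camera call takes 0.05 s, during which the arm holds its last target. There are 200 camera calls.

## Working session

There is one attempt and no reset: what is moved stays moved. The work goes in short steps, Python scripts to look and compute and a tool call to move; the robot and the scene stay as the last step left them, time stands still between calls to the robot, and variables do not carry over. Pictures are saved under pics/ and viewed, at most 10 in all, crops included, and the job is handed in when it is done.

```bash
mkdir -p pics; cat > h.py <<'E'
import numpy as np, cv2
from plant import status, optics, job
def snap(n, f=None):
    s=optics.snapshot(n)
    if f: cv2.imwrite('pics/'+f, s['frame'][:,:,::-1])
    return s
def world(s):
    h,w=s['z_map'].shape; f=h/2/np.tan(np.radians(s['fovy']/2))
    u,v=np.meshgrid(np.arange(w),np.arange(h)); z=s['z_map']
    P=np.stack([(u-s['cx'])/f*z,(v-s['cy'])/f*z,z],-1)
    return (P-s['t'])@s['R']
E
python3 - <<'E'
from h import *
for n in('top','side'):
    s=snap(n,n+'0.png'); np.savez(n+'0.npz',**s); print(n,s['fovy'],s['cx'],s['cy'],s['R'].round(3).tolist(),s['t'], (s['z_map']>0).mean())
print(status.get_obs())
E
```

```text
top 45.4288362182425 253.87952502670413 192.3745675471763 [[-0.004, -1.0, 0.003], [-0.994, 0.003, -0.106], [0.106, -0.004, -0.994]] [0.00191583 0.56449765 1.27538746] 0.9958852132161459
side 49.10938492801752 251.90655441854557 199.36001960135098 [[0.877, -0.481, 0.007], [-0.369, -0.681, -0.633], [0.309, 0.553, -0.774]] [-0.47604031  0.25228133  1.17146078] 0.9959309895833334
{'clock': 0.1, 'joint_pos': array([ 8.94441259e+01,  2.05875570e+01,  6.39387340e-01, -1.52314072e-02,
       -7.01358654e+01, -1.65069407e+01]), 'qvel': array([ 0.04946544, -0.0451892 ,  0.13972624,  0.03454089, -0.03839084,
        0.11969255]), 'tau': array([-1.90631086e-03, -5.84163952e+01,  2.93749523e+01,  7.01541200e+00,
        1.01791124e-02, -4.98076213e-05]), 'tool_pos': array([0.1979777 , 0.64490483, 0.25072445]), 'orientation': array([ 1.79915360e+02, -1.01497362e-02, -1.70679933e+01]), 'force': array([ 0.10307702, -0.72486416, -0.91903539]), 'moment': array([0.0053734 , 0.04133218, 0.03754631]), 'gripper_force': 0.0, 'opening': 0.08747819925532449}
```

View pics/top0.png

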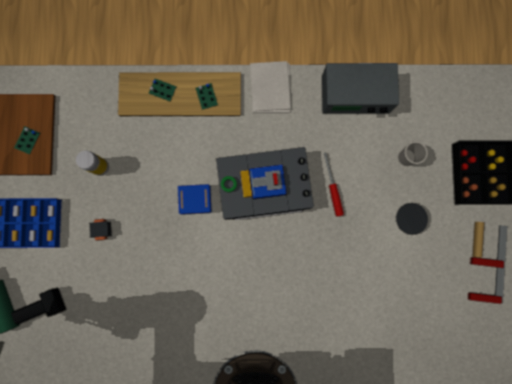

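View pics/side0.png

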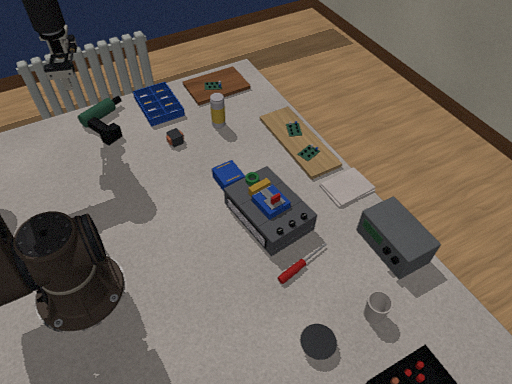

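The top view shows the amp around (265,184), with the pack at (268,181), yellow strike at (246,183), red grip at (276,181) and tape at (230,184). The side view shows the same, with the strike at (260,186) and the grip at (276,198).

```bash
cat > m.py <<'E'
from h import *
def measure(s,n,show=True):
    W=world(s); hsv=cv2.cvtColor(s['frame'],cv2.COLOR_RGB2HSV); H,S,V=[hsv[...,i].astype(int) for i in range(3)]
    box=(W[...,0]>.3)&(W[...,0]<.8)&(W[...,1]>-.2)&(W[...,1]<.3)
    up=box&(W[...,2]>.06)
    M=dict(red=up&((H<8)|(H>172))&(S>120)&(V>70), yel=up&(H>17)&(H<32)&(S>120)&(V>70), blue=up&(H>105)&(H<130)&(S>120),
           amp=box&(abs(W[...,2]-.08)<.012))
    for k,m in M.items():
        if k!='amp':
            c,l,st,_=cv2.connectedComponentsWithStats(m.astype(np.uint8))
            if c<2: continue
            m=l==1+np.argmax(st[1:,4])
        P=W[m]; ztop=np.percentile(P[:,2],95 if k!='amp' else 50)
        T=P[abs(P[:,2]-ztop)<.006]
        r=cv2.minAreaRect((T[:,:2]*1000).astype(np.float32))
        if show: print(n,k,len(P),'ztop',round(ztop,4),'zpct',np.percentile(P[:,2],[5,50]).round(4),'mean',T[:,:2].mean(0).round(4),'rect',np.round(r[0],1),np.round(r[1],1),round(r[2],1))
if __name__=='__main__':
    for n in('top','side'): measure(dict(np.load(n+'0.npz')),n)
    from h import *
    a=[]
    for n,b in(('top',(205,135,120,95)),('side',(210,160,120,95))):
        f=np.load(n+'0.npz')['frame'][:,:,::-1]; x,y,w,h=b
        a.append(cv2.resize(f[y:y+h,x:x+w],None,fx=3.3,fy=3.3,interpolation=cv2.INTER_CUBIC))
    cv2.imwrite('pics/c0.png',np.hstack(a))
E
python3 m.py
```

```text
top red 46 ztop 0.1345 zpct [0.1052 0.1314] mean [ 0.5907 -0.0548] rect [589.9 -54.8] [28.2  9.3] 6.5
top yel 231 ztop 0.113 zpct [0.0818 0.109 ] mean [0.5799 0.0234] rect [580.8  23.4] [69.4 21.6] 7.0
top blue 609 ztop 0.1043 zpct [0.078  0.0998] mean [ 0.5875 -0.0347] rect [588.2 -36.2] [79.9 87.6] 6.7
top amp 4185 ztop 0.0801 zpct [0.0756 0.0801] mean [ 0.5856 -0.0278] rect [587.  -27.2] [171.6 249.9] 7.1
side red 68 ztop 0.133 zpct [0.1086 0.1246] mean [ 0.5885 -0.0562] rect [588.7 -56.3] [29.  10.8] 10.4
side yel 186 ztop 0.1113 zpct [0.092  0.1075] mean [0.578  0.0218] rect [578.   23.3] [72.  25.8] 6.2
side blue 522 ztop 0.1027 zpct [0.077 0.098] mean [ 0.5818 -0.0383] rect [585.7 -36.5] [81.9 90.2] 6.4
side amp 2798 ztop 0.0794 zpct [0.0744 0.0794] mean [ 0.5783 -0.0451] rect [584.8 -27.7] [172.1 253.1] 7.5
```

View pics/c0.png

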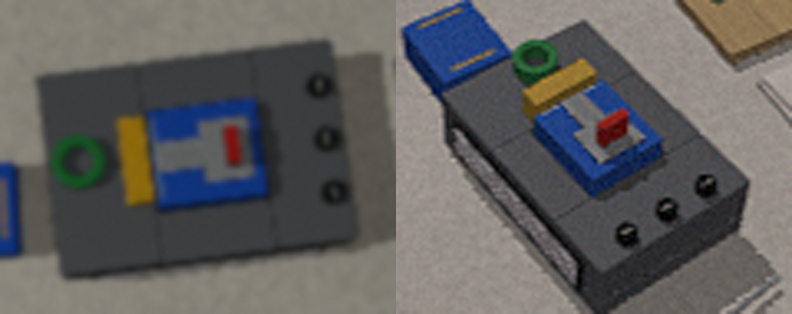

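The crops agree: amp yaw is about 7°, the grip centre is near (0.5897, -0.0552) with its top at about 0.133, and the strike top is at about 0.112. That puts the lip at about 0.092, so the press should be around 13–15 mm.

Careful with the scale: shifts go in shares of 0.75 m and turns go in shares of 45 degrees. That gives: 0.3 m is 0.4, 0.28 m is 0.3733, -12 degrees is -0.2667.

```bash
cat > go.py <<'E'
# tool-axes shift from the measured pose to a TCP target
import sys
from h import *
from scipy.spatial.transform import Rotation as Ro
def delta(target,yaw=7.1):
    o=status.get_obs(); R=Ro.from_euler('xyz',o['orientation'],degrees=True)
    d=R.inv().apply(np.array(target)-o['tool_pos'])
    print('t',o['clock'],'pos',o['tool_pos'].round(4),'rpy',o['orientation'].round(2),'F',o['force'].round(2),'open',round(o['opening'],4))
    print('delta tool',d.round(4),'turn',round(o['orientation'][2]-yaw,2))
if __name__=='__main__': delta([float(a) for a in sys.argv[1:4]])
E
```

Request:
nudge_tcp --moves '[0.4,0.3733,0,-0.2667,0.04,0.4,0.3733,0,-0.2667,0.04,0.4,0.3733,0,-0.2667,0.04,0.4,0.3733,0,-0.2667,0.04,0.4,0.3733,0,-0.2667,0.04,0.4,0.3733,0,-0.2667,0.04,0.4,0.3733,0,-0.2667,0.04,0.4,0.3733,0,-0.2667,0.04]'

```text
clock: 1.1
tool_pos: [0.4034, 0.2874, 0.2515]
orientation: [180.0, 0.0, -5.2]
force: [-0.4, -0.2, 0.7]
opening: 0.0399
gripper_force: 0.0
```

```bash
python3 go.py .5897 -.0552 .25
```

```text
t 1.1 pos [0.4034 0.2874 0.2515] rpy [ 1.7999e+02  1.0000e-02 -5.2500e+00] F [-0.41 -0.19  0.72] open 0.0399
delta tool [0.2169 0.3241 0.0015] turn -12.35
```

In the tool's units: 0.324 m is 0.432, 0.217 m is 0.2893, -12.3 degrees is -0.2733.

Request:
nudge_tcp --moves '[0.2893,0.432,0,-0.2733,0.03,0.2893,0.432,0,-0.2733,0.03,0.2893,0.432,0,-0.2733,0.03,0.2893,0.432,0,-0.2733,0.03,0.2893,0.432,0,-0.2733,0.03,0.2893,0.432,0,-0.2733,0.03,0.2893,0.432,0,-0.2733,0.03,0.2893,0.432,0,-0.2733,0.03]'

```text
clock: 2.1
tool_pos: [0.5907, -0.0532, 0.2505]
orientation: [180.0, 0.1, 7.1]
force: [-0.2, 0.4, 0.1]
opening: 0.0299
gripper_force: 0.0
```

```bash
python3 go.py .5897 -.0552 .15
```

```text
t 2.1 pos [ 0.5907 -0.0532  0.2505] rpy [1.7999e+02 9.0000e-02 7.1100e+00] F [-0.22  0.45  0.07] open 0.0299
delta tool [-0.0011  0.0018  0.1005] turn 0.01
```

In the tool's units: 0.112 m is 0.1493, 0.11 m is 0.1467.

Request:
nudge_tcp --moves '[-0.0013,0.0027,0.0533,0,0.03,-0.0013,0.0027,0.1067,0,0.03,-0.0013,0.0027,0.1333,0,0.03,-0.0013,0.0027,0.1467,0,0.03,-0.0013,0.0027,0.1493,0,0.03,-0.0013,0.0027,0.1493,0,0.03]'

```text
clock: 2.85
tool_pos: [0.59, -0.054, 0.1404]
orientation: [180.0, -0.1, 7.3]
force: [0.2, 0.1, 0.3]
opening: 0.0298
gripper_force: 0.0
```

```bash
python3 go.py .5897 -.0552 .13
python3 - <<'E'
from h import *
a=[]
for n,b in(('top',(215,140,100,90)),('side',(220,150,100,90))):
    s=snap(n); np.savez(n+'1.npz',**s); x,y,w,h=b
    a.append(cv2.resize(s['frame'][y:y+h,x:x+w,::-1],None,fx=4,fy=4,interpolation=cv2.INTER_CUBIC))
cv2.imwrite('pics/c1.png',np.hstack(a))
E
```

```text
t 2.85 pos [ 0.59   -0.054   0.1404] rpy [ 1.80e+02 -7.00e-02  7.27e+00] F [0.22 0.06 0.26] open 0.0298
delta tool [-0.0005  0.0012  0.0104] turn 0.17
```

View pics/c1.png

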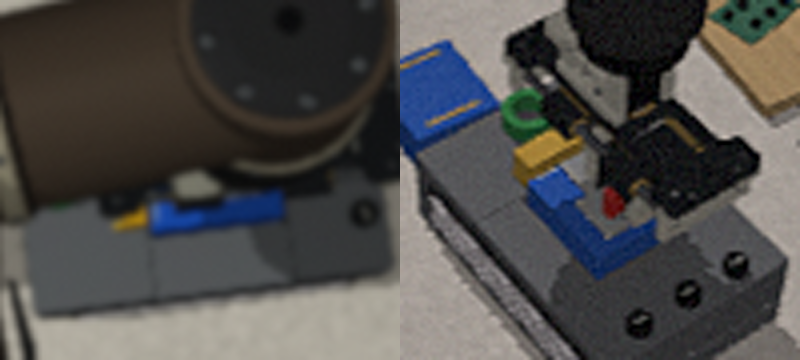

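Side view: the fingers straddle the red grip at about (612,205), and the body is well clear of the strike at (545,155). Next I close to a light clearance and descend slowly.

In the tool's units: 0.004 m is 0.0053, 0.002 m is 0.0027.

Request:
nudge_tcp --moves '[0,0.0013,0.0027,0,0.02,0,0.0013,0.0053,0,0.014,0,0.0013,0.0053,0,0.013,0,0.0013,0.0053,0,0.013]'

```text
clock: 3.45
tool_pos: [0.5896, -0.0555, 0.1355]
orientation: [180.0, 0.0, 7.2]
force: [-0.2, 0.3, 0.4]
opening: 0.0128
gripper_force: 0.0
```

```bash
python3 go.py .5897 -.0552 .13
```

```text
t 3.45 pos [ 0.5896 -0.0555  0.1355] rpy [180.     0.     7.23] F [-0.18  0.33  0.43] open 0.0128
delta tool [ 0.0001 -0.0003  0.0055] turn 0.13
```

No contact yet at a 12.8 mm opening, so there is slack on both sides. Now press in small steps.

In the tool's units: 0.008 m is 0.0107, 0.006 m is 0.008.

Request:
nudge_tcp --moves '[0,0,0.0027,0,0.013,0,0,0.0053,0,0.013,0,0,0.008,0,0.013,0,0,0.0107,0,0.013,0,0,0.0107,0,0.013]'

```text
clock: 4.08
tool_pos: [0.5897, -0.0555, 0.128]
orientation: [180.0, -0.0, 7.3]
force: [-3.6, -0.4, 4.5]
opening: 0.0129
gripper_force: 2.7
```

Request:
nudge_tcp --moves '[0,0,0.0027,0,0.013,0,0,0.0053,0,0.013,0,0,0.0053,0,0.013]'

```text
clock: 4.45
tool_pos: [0.5897, -0.0555, 0.1241]
orientation: [180.0, -0.0, 7.3]
force: [-2.5, 1.0, 6.4]
opening: 0.013
gripper_force: 3.2
```

In the tool's units: 0.002 m is 0.0027, 0.001 m is 0.0013.

Request:
nudge_tcp --moves '[0,0,0.0013,0,0.013,0,0,0.0027,0,0.013,0,0,0.0027,0,0.013]' --only "pos|^force"

```text
tool_pos: [0.5897, -0.0555, 0.1223]
force: [-3.1, 1.3, 6.7]
```

Request:
nudge_tcp --moves '[0,0,0.0013,0,0.013,0,0,0.0027,0,0.013,0,0,0.0027,0,0.013]' --only "pos|^force"

```text
tool_pos: [0.5897, -0.0555, 0.1203]
force: [-2.0, 0.3, 7.6]
```

Request:
nudge_tcp --moves '[0,0,0.0013,0,0.013,0,0,0.0013,0,0.013]' --only "pos|^force"

```text
tool_pos: [0.5897, -0.0555, 0.1194]
force: [-2.3, 1.2, 7.6]
```

In the tool's units: 0.001 m is 0.0013.

Request:
nudge_tcp --moves '[0,0,0.0013,0,0.013,0,0,0.0013,0,0.013]' --only "pos|^force"

```text
tool_pos: [0.5897, -0.0555, 0.1184]
force: [-3.2, -0.1, 7.8]
```

Request:
nudge_tcp --moves '[0,0,0.0013,0,0.013,0,0,0.0013,0,0.013]' --only "pos|^force"

```text
tool_pos: [0.5897, -0.0555, 0.1174]
force: [-4.0, 1.3, 7.5]
```

In the tool's units: 0.001 m is 0.0013.

Request:
nudge_tcp --moves '[0,0,0.0013,0,0.013,0,0,0.0013,0,0.013]' --only "pos|^force"

```text
tool_pos: [0.5897, -0.0555, 0.1165]
force: [-2.5, 1.0, 8.2]
```

In the tool's units: 0.0005 m is 0.0007.

Request:
nudge_tcp --moves '[0,0,0.0007,0,0.013,0,0,0.0007,0,0.013]' --only "pos|^force"

```text
tool_pos: [0.5897, -0.0555, 0.116]
force: [-2.8, 0.4, 9.4]
```

In the tool's units: 0.0005 m is 0.0007.

Request:
nudge_tcp --moves '[0,0,0.0007,0,0.013,0,0,0.0007,0,0.013]' --only "pos|^force"

```text
tool_pos: [0.5897, -0.0555, 0.1156]
force: [-3.3, 0.8, 8.9]
```

In the tool's units: 0.0005 m is 0.0007.

Request:
nudge_tcp --moves '[0,0,0.0007,0,0.013,0,0,0.0007,0,0.013]' --only "pos|^force"

```text
tool_pos: [0.5897, -0.0555, 0.1151]
force: [-4.0, 1.1, 8.6]
```

In the tool's units: 0.0005 m is 0.0007.

Request:
nudge_tcp --moves '[0,0,0.0007,0,0.013,0,0,0.0007,0,0.013]' --only "pos|^force"

```text
tool_pos: [0.5897, -0.0555, 0.1146]
force: [-3.9, 0.7, 9.4]
```

In the tool's units: 0.0005 m is 0.0007.

Request:
nudge_tcp --moves '[0,0,0.0007,0,0.013,0,0,0.0007,0,0.013]' --only "pos|^force"

```text
tool_pos: [0.5897, -0.0555, 0.1141]
force: [-3.5, 0.5, 9.3]
```

In the tool's units: 0.0005 m is 0.0007.

Request:
nudge_tcp --moves '[0,0,0.0007,0,0.013,0,0,0.0007,0,0.013]' --only "pos|^force"

```text
tool_pos: [0.5897, -0.0555, 0.1136]
force: [-4.1, 0.5, 9.5]
```

In the tool's units: 0.0005 m is 0.0007.

Request:
nudge_tcp --moves '[0,0,0.0007,0,0.013,0,0,0.0007,0,0.013]' --only "pos|^force"

```text
tool_pos: [0.5897, -0.0555, 0.1131]
force: [-4.3, -0.3, 9.2]
```

Request:
nudge_tcp --moves '[0,0,0.0007,0,0.013,0,0,0.0007,0,0.013]' --only "pos|^force"

```text
tool_pos: [0.5897, -0.0555, 0.1127]
force: [-3.5, 0.9, 9.9]
```

In the tool's units: 0.0005 m is 0.0007.

Request:
nudge_tcp --moves '[0,0,0.0007,0,0.013,0,0,0.0007,0,0.013]' --only "pos|^force"

```text
tool_pos: [0.5898, -0.0555, 0.1126]
force: [-5.1, 0.5, 14.3]
```

The seat is felt at TCP z of about 0.1127, where force jumped to 14 N. Slide along amp +y, which is tool -y.

In the tool's units: -0.006 m is -0.008, -0.005 m is -0.0067.

Request:
nudge_tcp --moves '[0,-0.0013,0,0,0.013,0,-0.0027,0,0,0.013,0,-0.004,0,0,0.013,0,-0.0053,0,0,0.013,0,-0.0067,0,0,0.013,0,-0.008,0,0,0.013]' --only "pos|force"

```text
tool_pos: [0.5891, -0.0502, 0.1127]
force: [-4.5, -2.4, 12.7]
gripper_force: 6.3
```

In the tool's units: -0.004 m is -0.0053, -0.003 m is -0.004.

Request:
nudge_tcp --moves '[0,-0.0013,0,0,0.013,0,-0.0027,0,0,0.013,0,-0.004,0,0,0.013,0,-0.0053,0,0,0.013,0,-0.0053,0,0,0.013]' --only "pos|force"

```text
tool_pos: [0.5886, -0.0461, 0.1127]
force: [-3.8, -1.5, 12.8]
gripper_force: 6.4
```

In the tool's units: -0.004 m is -0.0053, -0.003 m is -0.004.

Request:
nudge_tcp --moves '[0,-0.0013,0,0,0.013,0,-0.0027,0,0,0.013,0,-0.004,0,0,0.013,0,-0.0053,0,0,0.013,0,-0.0053,0,0,0.013]' --only "pos|force"

```text
tool_pos: [0.5881, -0.0422, 0.1126]
force: [-4.8, -1.7, 13.1]
gripper_force: 6.4
```

In the tool's units: -0.004 m is -0.0053, -0.003 m is -0.004.

Request:
nudge_tcp --moves '[0,-0.0013,0,0,0.013,0,-0.0027,0,0,0.013,0,-0.004,0,0,0.013,0,-0.0053,0,0,0.013,0,-0.0053,0,0,0.013]' --only "pos|force"

```text
tool_pos: [0.5876, -0.0382, 0.1126]
force: [-4.6, -2.2, 13.3]
gripper_force: 6.4
```

In the tool's units: -0.002 m is -0.0027, -0.001 m is -0.0013.

Request:
nudge_tcp --moves '[0,-0.0013,0,0,0.013,0,-0.0027,0,0,0.013,0,-0.0027,0,0,0.013]' --only "pos|force"

```text
tool_pos: [0.5874, -0.0362, 0.1127]
force: [-4.5, -2.2, 13.3]
gripper_force: 6.4
```

In the tool's units: -0.001 m is -0.0013.

Request:
nudge_tcp --moves '[0,-0.0013,0,0,0.013,0,-0.0013,0,0,0.013]' --only "pos|force"

```text
tool_pos: [0.5872, -0.0352, 0.1126]
force: [-4.4, -2.0, 13.8]
gripper_force: 6.4
```

In the tool's units: -0.001 m is -0.0013.

Request:
nudge_tcp --moves '[0,-0.0013,0,0,0.013,0,-0.0013,0,0,0.013]' --only "pos|force"

```text
tool_pos: [0.5871, -0.0342, 0.1127]
force: [-4.5, -2.5, 12.5]
gripper_force: 6.4
```

Request:
nudge_tcp --moves '[0,-0.0007,0,0,0.013,0,-0.0013,0,0,0.013]' --only "pos|force"

```text
tool_pos: [0.587, -0.0337, 0.1127]
force: [-3.2, -5.7, 12.1]
gripper_force: 6.0
```

In the tool's units: -0.0005 m is -0.0007.

Request:
nudge_tcp --moves '[0,-0.0007,0,0,0.013,0,-0.0007,0,0,0.013]' --only "pos|force"

```text
tool_pos: [0.587, -0.0336, 0.1127]
force: [-2.4, -6.8, 11.9]
gripper_force: 6.0
```

In the tool's units: -0.0005 m is -0.0007.

Request:
nudge_tcp --moves '[0,-0.0007,0,0,0.013,0,-0.0007,0,0,0.013]' --only "pos|force"

```text
tool_pos: [0.587, -0.0334, 0.1127]
force: [-2.4, -8.9, 11.7]
gripper_force: 5.8
```

End stop felt: lateral force rises and the motion stops after about 22 mm. Now open, lift gently and look.

In the tool's units: -0.13 m is -0.1733, -0.002 m is -0.0027.

Request:
nudge_tcp --moves '[0,0,-0.0027,0,0.013,0,0,-0.0053,0,0.016,0,0,-0.008,0,0.024,0,0,-0.04,0,0.03,0,0,-0.1067,0,0.03,0,0,-0.1733,0,0.03]' --only "pos|force"

```text
tool_pos: [0.5863, -0.0314, 0.242]
force: [1.2, -0.1, 0.4]
gripper_force: 0.0
```

Request:
nudge_tcp --moves '[-0.08,0,0,0,0.03,-0.16,0,0,0,0.03,-0.2,0,0,0,0.03,-0.2,0,0,0,0.03]' --only "pos|force"

```text
tool_pos: [0.4361, -0.0506, 0.2416]
force: [1.3, -0.0, 0.8]
gripper_force: 0.0
```

```bash
python3 - <<'E'
from h import *
from m import measure
a=[]
for n,b in(('top',(215,140,100,90)),('side',(220,150,100,90))):
    s=snap(n); measure(s,n); x,y,w,h=b
    a.append(cv2.resize(s['frame'][y:y+h,x:x+w,::-1],None,fx=4,fy=4,interpolation=cv2.INTER_CUBIC))
cv2.imwrite('pics/c2.png',np.hstack(a))
E
```

```text
top red 46 ztop 0.1202 zpct [0.0884 0.1155] mean [ 0.5879 -0.033 ] rect [588.3 -33.3] [ 8.  27.7] 89.9
top yel 234 ztop 0.1127 zpct [0.087  0.1089] mean [0.5801 0.0233] rect [580.7  23.6] [69.1 21.6] 7.4
top blue 651 ztop 0.0884 zpct [0.0713 0.0839] mean [ 0.5889 -0.0423] rect [588.3 -35.9] [80.2 87.5] 6.9
top amp 4782 ztop 0.0807 zpct [0.076  0.0807] mean [ 0.5906 -0.0261] rect [587.7 -27.3] [170.6 250.2] 7.2
side red 68 ztop 0.1178 zpct [0.0879 0.1077] mean [ 0.5849 -0.0347] rect [583.8 -33.7] [26.5 11.6] 16.2
side yel 103 ztop 0.111 zpct [0.0838 0.1064] mean [0.5975 0.0237] rect [595.8  26. ] [33.4 24.4] 5.6
side blue 438 ztop 0.0867 zpct [0.0768 0.0831] mean [ 0.5832 -0.0471] rect [585.8 -37.3] [83.4 90.5] 4.4
side amp 2882 ztop 0.08 zpct [0.0747 0.08  ] mean [ 0.591  -0.0609] rect [584.8 -27. ] [171.6 253.4] 6.9
```

View pics/c2.png

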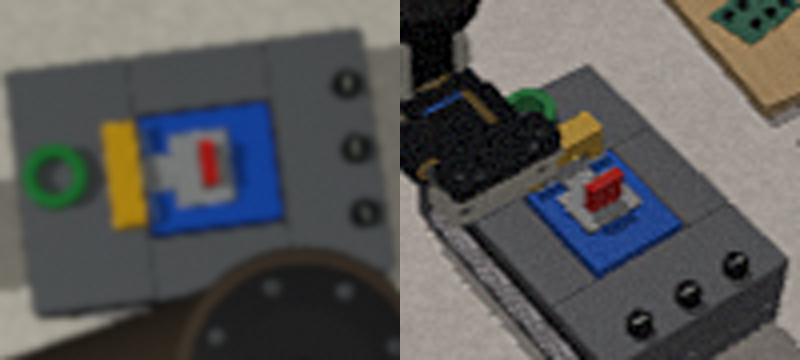

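The pack stays down: its top fell from about 0.104 to 0.088. The tongue runs under the yellow lip at (145,175), the grip has moved about 22 mm, and the tape at (55,175) is in place.

```bash
python3 -c "
from plant import job; print(job.close_job())"
```

```text
the job is handed in; nothing more can be done
None
```

The pack is pressed home and stays down on its own, with the bolt slid about 22 mm to its end stop under the yellow lip; the highest force I read was about 14 N, and the job is handed in.

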